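# Set up the drying stand in the spray booth

## Robot

A 6-joint arm with a two-finger parallel gripper is mounted at the origin on the work surface. World frame = base frame: x ahead of the robot, y to its left, z up, the work surface at z = 0. Lengths are in m, angles in degrees, forces in N, time in s.
With the tool pointing down it reaches from about 0.3 to 0.75 m from the base axis. Payload 8.5 kg.
Tool frame: the origin (TCP) lies at the very end of the fingers, on their centre line; the grasp point (between the pads) lies 19 mm behind it (env.tcp_to_grasp is the distance from the TCP to the grasp point, in m); z points along the fingers, y is the line along which they close (so a half turn about z gives the same grasp; the last joint's range is limited). The gripper opens to 85 mm and grips with 20 to 120 N. Pads are 22 mm wide; open, the fingers measure 114 mm over their backs; the gripper's body (76 mm by 85 mm) begins 54 mm behind the grasp point. The pads swing forward as they close: fully open they stand 13 mm farther back than shut.
Start: joints at [-84.815, 21.807, 74.336, -0, 83.858, -12.336], TCP at [0.166, -0.524, 0.231] pointing down, gripper open.
Joint ranges: [-178.18, 178.18], [-50.72, 133.34], [12.68, 142.11], [-81.47, 261.47], [9.98, 163.14], [-165.26, 165.26]. Speed limits (degrees/s): [136.94, 136.94, 180, 180, 180, 180].

## Interface

Orientations are given as a 3x3 rotation matrix whose columns are the frame's x, y, z axes.
In Python, from rig import status, get_image, env gives the robot as it stands.
- The arm moves only by the shell command python3 -m handwheel 'ROWS' [FORCE]. ROWS is text: rows parted by semicolons, each of 7 numbers parted by spaces: the shift along the world's x, y, z in cm, then the turn, a rotation vector about the world's x, y, z in degrees, then the opening, from 0 (shut) to 1 (fully open). In form: dx dy dz wx wy wz gripper; .... A call has 1 to 8 rows; each row is the pose to reach, as a shift and turn from the pose commanded when the call began; what a row does not reach only later rows make up. A row lasts 1/12 s, in which the tool goes at most 41.7 mm and 7.16 degrees, less where a joint would pass 70% of its speed; a pose out of reach is approached as far as the arm can. A call with a gripper value outside its range is refused whole. The fingers move at their own pace and stop on an object; FORCE is the grip in N (left out, the last holds). Time passes only in rows, so rows that repeat a pose let the fingers close. It gives the time, the measured TCP pose, the force, the opening and the grip force at its end, in the units of the state.
- status.observe(): the state, without advancing time (a new reading comes with each control period).
- get_image(name): name is "side" or "top" or "wrist"; returns a dict with "color" (480x640x3 uint8, red, green, blue), "vertical_fov" (degrees; the focal length in pixels is half the picture's height over the tangent of half this angle, whatever the lens; pixels are square), "cx", "cy" (the principal point, pixels), "xyz" and "orientation" of the camera in the world. Camera axes: x right, y down, z forward; pixel columns grow to the right and rows downward; lengths in m; the calibration is good to about 2 mm. A picture is of the moment at which its call begins. There is no depth.
- env.close_job(): hands the job in; it is judged then, once.
The state is a dict: "time_s": time; "q": joint angles; "qvel": joint speeds; "joint_efforts": joint torques, N m; "position": TCP position; "tool_rot": TCP orientation; "ft_force": force on the tool from outside, world axes, zero at the start; "wrist_torque": the same for the moment, N m; "grip_width": finger opening in m; "gripper_force": force on a finger pad.
Only numpy, scipy, OpenCV 4.12 (cv2) and the standard library are available. Lean on these libraries where they do the work, as an engineer would, in place of code of your own. Each camera call takes 0.05 s, during which the arm holds its last target. There are 200 camera calls.

## Task

Get the drying stand ready for the next batch of painted panels: hang every loose display arm on the stand, one to an upright with its claws hooked into the slots, and press each one down until it locks fully home. Only then shoot the stand's barrel bolt all the way across and turn its handle down into the notch, and last swing the batch counter's lever to its stop and let it spring back. Do not knock over the paint tin or the mixing cup.

Things in the scene. Friction and masses are not known exactly. Their poses are not given: they have to be found in the camera images.
- stand: Fixed grey steel drying stand. Origin on the table, in the plane of its uprights' front faces, at the middle upright. Front faces its -x, toward the robot (yaw within 0.12). Three uprights at y = -100, 0, 100 mm: 70 wide, 5 thick (x 0 to 5), 200 tall, open behind. Each has two upright slots 12 mm wide, centred 20 mm either side of its middle, z 110 to 168. The bolt's foot lies at y -145 to -365.
- armA: Steel display arm, 0.26 kg, as armB and armC (2 or 3 present), lying right way up. Origin: underside of the tube, near the centre of mass; z up, +x toward the claws. Tube 24 x 24 mm, x -73 to 57, z 0 to 24: grip it across y near x = 0. End stop x -79 to -73, 45 tall. Back plate x 57 to 65, 66 wide, top z 80; at its top a ledge to press on, x 45 to 65, 50 wide.
- armB: As armA. Claws: on the back plate's rear face (x = 65 mm), two side by side at y = -20 and 20, each 6 mm wide: neck x 65 to 78.5, z 60 to 72, with a downturned tip x 72.5 to 78.5 reaching down to z 30.
- armC: As armA and armB.
- armA_heel (a point): Heel of armA: middle of the lower edge of its back plate's rear face, 65 mm from the arm's origin along +x, z 0.
- armB_heel (a point): Heel of armB, as armA_heel.
- armC_heel (a point): Heel of armC, as armA_heel.
- seat1 (a point): Where the heel of a locked arm lies on upright 1 (stand y = -100 mm): on the upright's front face, 50 mm above the table; axes as the stand. All uprights are empty at start. Hooking: hold the arm square to the stand, heel 32 to 44 mm above the seat (38 best), centred in y to 2.5 mm, move it toward +x until the plate meets the upright, then lower it: the claws hook behind the face.
- seat2 (a point): As seat1, upright 2 (stand y = 0). Locking: 14 to 18 mm above its locked place the lowered arm comes to rest on a sprung catch; its weight does not lock it. Press down on the ledge on top of the back plate, with about 8 to 20 N: it passes the catch, which snaps out over the bottom bar and holds it, with 1 to 3 mm of play.
- seat3 (a point): As seat1, upright 3 (stand y = 100 mm).
- bolt (a joint): Slide of the steel barrel bolt on the stand's foot, m: 0 to 0.012 as found (withdrawn), 0.045 fully across; moves toward the stand's -y, friction about 2 N. Its axis runs along y at x = -30 mm, z = 44 mm in the stand's frame.
- handle (a joint): Turn of the bolt's handle about the bolt's axis, rad: 0 as found (leaning 35 degrees from upright, toward the robot), 0.85 fully down (nearly level, pointing at the robot). A rail before the bolt (stand x -50 to -44 mm, top z 54) blocks it until the bolt is across by 0.041 or more, where it faces the notch; once down it keeps the bolt across. Stays where left (0.06 N m friction).
- handle_ball (a point): Centre of the black ball knob, diameter 24 mm, at the end of the handle's 10 mm stalk, 65 mm from the bolt's axis. At the start 97 mm above the table, at stand x = -67 mm, y = -215 mm less the bolt's slide; at the end 51 mm above the table, stand x = -95 mm, y = -260 mm.
- counter: Fixed batch counter: grey box 85 x 85 x 55 mm, origin under its middle, number windows on its -x side.
- lever (a joint): Swing of the counter's lever about its vertical pivot, rad: 0 at rest, 1.0 at its stop, counter-clockwise seen from above; a spring returns it (about 2.5 N at the pad at the stop). At rest it points along the counter's -x turned 0.5 rad clockwise seen from above, at the stop 0.5 rad counter-clockwise of -x.
- counter_pivot (a point): The lever's pivot, amid the top of the counter, 61 mm above the table.
- lever_pad (a point): Middle of the lever's upright black thumb pad (12 x 12 mm, 32 tall), 50 mm from the pivot and 83 mm above the table. Push it sideways.
- paint_tin: Paint tin, diameter 100 mm, 120 mm tall, origin under its middle; a bystander at the right.
- mixing_cup: White mixing cup, diameter 84 mm, 100 mm tall, origin under its middle; a bystander at the left.
Not all that is in view belongs to the job. What is shaped like the armA but purple is not meant.

How it is judged (in metres and radians):
On the way, in this order (a step that is already met when the one before it is completed fails the run):
1. every arm present is locked on an upright (angle between each of armA, armB, armC's own z axis and vertical below 0.1 rad and ((distance between armA_heel and seat1 below 0.009 m and angle between the x axis of armA and the x axis of stand, either way round below 0.15 rad) or (distance between armA_heel and seat2 below 0.009 m and angle between the x axis of armA and the x axis of stand, either way round below 0.15 rad) or (distance between armA_heel and seat3 below 0.009 m and angle between the x axis of armA and the x axis of stand, either way round below 0.15 rad)) and ((distance between armB_heel and seat1 below 0.009 m and angle between the x axis of armB and the x axis of stand, either way round below 0.15 rad) or (distance between armB_heel and seat2 below 0.009 m and angle between the x axis of armB and the x axis of stand, either way round below 0.15 rad) or (distance between armB_heel and seat3 below 0.009 m and angle between the x axis of armB and the x axis of stand, either way round below 0.15 rad)) and ((distance between armC_heel and seat1 below 0.009 m and angle between the x axis of armC and the x axis of stand, either way round below 0.15 rad) or (distance between armC_heel and seat2 below 0.009 m and angle between the x axis of armC and the x axis of stand, either way round below 0.15 rad) or (distance between armC_heel and seat3 below 0.009 m and angle between the x axis of armC and the x axis of stand, either way round below 0.15 rad))), for 0.2 s.
2. then the bolt is fully across (value of joint bolt above 0.04 m), for 0.1 s.
3. then its handle is down in the notch (value of joint bolt above 0.04 m and value of joint handle above 0.7 rad), for 0.2 s.
4. then the counter's lever is swung to its stop (value of joint lever above 0.93 rad), for 0.1 s.
5. and springs back (value of joint lever below 0.08 rad), for 0.2 s.
At the end, for the whole second after the job is handed in: Every arm present is locked on an upright (heel within 9 mm of a seat point, upright within 0.1 rad, square to the stand within 0.15 rad) and at rest; the bolt is across by more than 40 mm with its handle down by more than 0.70 rad; the counter's lever is back within 0.08 rad of rest (all of step 1 and all of step 3 and linear speed of each of armA, armB, armC below 0.03 m/s and value of joint lever below 0.08 rad); the robot touches nothing.
It fails at once if the paint tin or the mixing cup is knocked over (angle between any of paint_tin, mixing_cup's own z axis and vertical above 0.7 rad).
Of armA, armB, armC only 2 to 3 are there at a start; the rules pass over those that are not, and their reading is None.
At some moment in a run one of armA, armB, armC may be knocked a few centimetres aside while the robot is not near it.
Once in a run the grip may slacken for a moment while it holds something.
It also fails if it takes over 210 s, if anything falls off the work surface, if the arm or the gripper's body presses on something with over 40 N, if the wrist force passes 120 N, or if a joint passes its speed limit or range.

## Working session

There is one attempt and no reset: what is moved stays moved. The work goes in short steps, Python scripts to look and compute and a shell command to move; the robot and the scene stay as the last step left them, time stands still between calls to the robot, and variables do not carry over. Pictures are saved under pics/ and viewed, at most 14 in all, crops included, and the job is handed in when it is done.

```bash
mkdir -p pics; ls; python3 - <<'E'
from rig import status,get_image,env
import cv2,numpy as np
for n in ("top","side","wrist"):
    g=get_image(n); cv2.imwrite(f"pics/{n}0.png",g["color"][:,:,::-1])
    print(n,g["vertical_fov"],g["cx"],g["cy"],np.round(g["xyz"],4).tolist(),np.round(g["orientation"],4).tolist())
s=status.observe();print(s["time_s"],s["position"],np.round(s["tool_rot"],3).tolist())
E
```

```text
pics
top 42.514581491864874 327.0003677507919 239.87440256607093 [0.4003, 0.082, 1.6024] [[-0.0064, -0.9952, 0.0979], [-1.0, 0.0065, 0.001], [-0.0016, -0.0979, -0.9952]]
side 43.54489330522406 322.4061469845755 230.85632224023573 [1.5771, 0.5255, 1.1128] [[-0.4261, 0.6096, -0.6684], [0.9045, 0.301, -0.3021], [0.017, -0.7333, -0.6797]]
wrist 61.17710138946841 316.7343292673151 244.89721198928535 [0.2316, -0.5044, 0.3734] [[0.3005, -0.9183, -0.2576], [-0.9538, -0.2896, -0.0803], [-0.0009, 0.2699, -0.9629]]
0.15 [ 0.16552201 -0.52427568  0.23087404] [[0.954, 0.301, -0.0], [0.301, -0.954, 0.001], [0.0, -0.001, -1.0]]
```

View pics/top0.png

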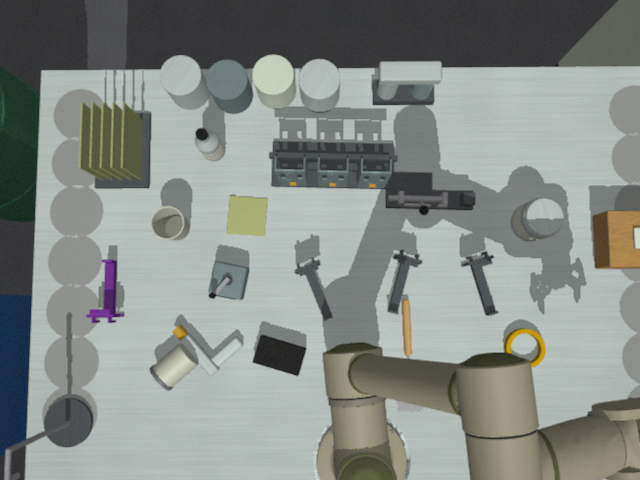

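View pics/side0.png

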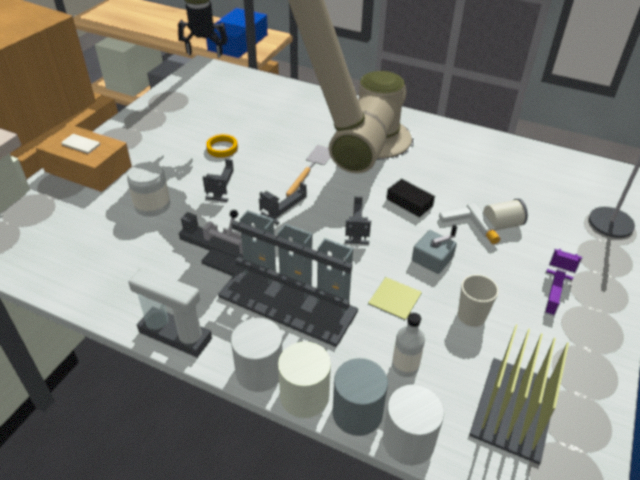

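The top view shows three dark arms with tubes at about (310–328, 265–317), (404–394, 258–312) and (477–492, 258–313). The stand is at (333,165), the bolt ball at (424,210), the counter at (230,280) and the purple decoy at (107,290). I'll zoom in to measure.

```bash
python3 - <<'E'
import cv2
i=cv2.imread("pics/top0.png")
cv2.imwrite("pics/topz.png",cv2.resize(i[130:330,200:500],None,fx=2.65,fy=2.65,interpolation=cv2.INTER_CUBIC))
E
```

```text
(no output)
```

View pics/topz.png

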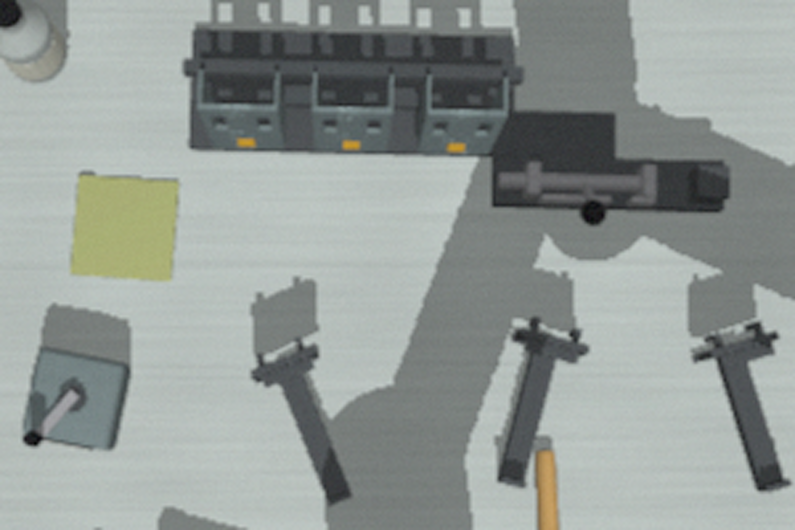

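```bash
cat > h.py <<'E'
import numpy as np,cv2
from rig import status,get_image,env
def K(g):
    f=240/np.tan(np.radians(g["vertical_fov"]/2)); return np.array([[f,0,g["cx"]],[0,f,g["cy"]],[0,0,1]])
def proj(g,P):
    P=np.atleast_2d(P); c=(P-np.array(g["xyz"]))@np.array(g["orientation"])
    q=c@K(g).T; return q[:,:2]/q[:,2:]
def ray(g,uv,z):
    d=np.array(g["orientation"])@np.linalg.inv(K(g))@np.array([*uv,1.]); o=np.array(g["xyz"])
    return o+d*(z-o[2])/d[2]
def T(x,y,yaw,P,z=0):
    c,s=np.cos(yaw),np.sin(yaw); P=np.atleast_2d(np.array(P,float))
    return P@np.array([[c,-s,0],[s,c,0],[0,0,1]]).T+[x,y,z]
def stand_lines():
    L=[]
    R=lambda a,b,z0,z1,x=0:[[[x,a,z0],[x,b,z0]],[[x,b,z0],[x,b,z1]],[[x,b,z1],[x,a,z1]],[[x,a,z1],[x,a,z0]]]
    for y in(-.1,0,.1):
        L+=R(y-.035,y+.035,0,.2)
        for s in(-.02,.02): L+=R(y+s-.006,y+s+.006,.11,.168)
    L+=[[[-.03,-.145,.044],[-.03,-.365,.044]]]
    return np.array(L)
def arm_lines():
    L=[]
    def box(x0,x1,y0,y1,z0,z1):
        v=np.array([[x,y,z] for x in(x0,x1) for y in(y0,y1) for z in(z0,z1)])
        for i in range(8):
            for j in range(i):
                if np.sum(v[i]!=v[j])==1:L.append([v[j],v[i]])
    box(-.073,.057,-.012,.012,0,.024);box(-.079,-.073,-.012,.012,0,.045);box(.057,.065,-.033,.033,0,.08)
    box(.045,.065,-.025,.025,.08,.08)
    for s in(-.02,.02):box(.065,.0785,s-.003,s+.003,.06,.072)
    return np.array(L)
def draw(img,g,L,col,x0=0,y0=0,k=1):
    p=proj(g,L.reshape(-1,3)).reshape(-1,2,2)
    for a,b in p:
        cv2.line(img,*(tuple(int(v*8*1) for v in ((q-[x0,y0])+.5)*k-.5) for q in(a,b)),col,1,cv2.LINE_AA,3)
    return img
def save(g,name,crop,k,draws=()):
    x0,y0,x1,y1=crop
    im=cv2.resize(np.ascontiguousarray(g["color"][y0:y1,x0:x1,::-1]),None,fx=k,fy=k,interpolation=cv2.INTER_CUBIC)
    for L,c in draws: draw(im,g,L,c,x0,y0,k)
    cv2.imwrite("pics/"+name,im)
E
python3 - <<'E'
from h import *
g=get_image("top"); print(g.keys())
U=lambda u,v:(200+u/2.65,130+v/2.65)
for n,a,b in(("L",(285,365),(339,494)),("M",(550,345),(512,477)),("R",(735,343),(771,481))):
    A=ray(g,U(*a),.08);B=ray(g,U(*b),.045);d=A-B;print(n,np.round(np.degrees(np.arctan2(d[1],d[0])),1),np.linalg.norm(d[:2]),np.round(B+d*76/131,4))
ball=ray(g,U(593,212),.097);print("ball",ball)
for z in(.03,.05,.07):print(z,[np.round(ray(g,U(*p),z),4) for p in((246,143),(351,145),(456,147))])
print("counter box top",[np.round(ray(g,U(*p),.055),4) for p in((41,347),(129,364),(116,447),(28,438))],"pivot",ray(g,U(73,398),.061),"pad",ray(g,U(32,438),.095))
print("tin,cup",ray(g,(541,217),.12),ray(g,(170,222),.1))
yaw=np.radians(-1.2); x=ball[0]+.067*np.cos(yaw)-.22*np.sin(-yaw);print(x)
sy=ray(g,U(351,145),.045)[1]
save(g,"fit1.png",(260,130,480,230),3.6,[(T(x,sy,yaw,stand_lines()),(0,0,255))])
np.save("s.npy",[x,sy,yaw])
E
```

```text
dict_keys(['color', 'vertical_fov', 'cx', 'cy', 'xyz', 'orientation'])
L 22.3 0.1302876214076954 [0.4306 0.1112 0.0653]
M -15.4 0.12721347923448165 [ 0.4468 -0.101   0.0653]
R 16.7 0.13436257485771427 [ 0.445  -0.3039  0.0653]
ball [ 0.62073695 -0.15536498  0.097     ]
0.03 [array([0.7007, 0.1709, 0.03  ]), array([0.6981, 0.0685, 0.03  ]), array([ 0.6954, -0.0338,  0.03  ])]
0.05 [array([0.6969, 0.1698, 0.05  ]), array([0.6943, 0.0687, 0.05  ]), array([ 0.6916, -0.0323,  0.05  ])]
0.07 [array([0.6931, 0.1686, 0.07  ]), array([0.6905, 0.0689, 0.07  ]), array([ 0.6879, -0.0309,  0.07  ])]
counter box top [array([0.5011, 0.3641, 0.055 ]), array([0.4845, 0.2805, 0.055 ]), array([0.4063, 0.2923, 0.055 ]), array([0.4153, 0.3754, 0.055 ])] pivot [0.45245096 0.33229471 0.061     ] pad [0.41485307 0.36410317 0.095     ]
tin,cup [ 0.59837347 -0.43520741  0.12      ] [0.59468462 0.4686174  0.1       ]
0.6831149274126491
```

View pics/fit1.png

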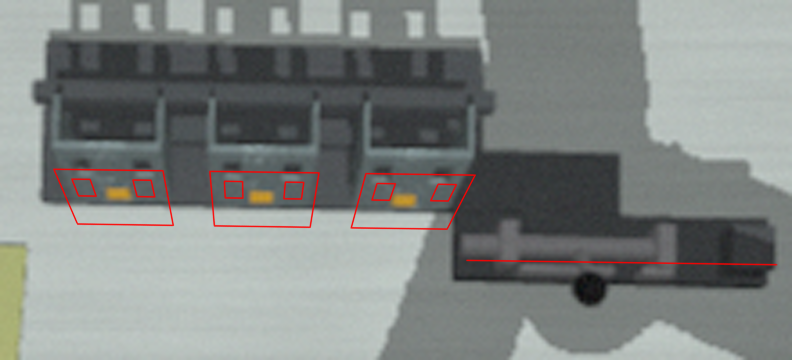

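```bash
python3 - <<'E'
from h import *
from scipy.optimize import least_squares
g=get_image("top")
u=np.array([(83,163),(144,164),(232,167),(293,169),(377,172),(437,173)])/3.6+[260,130]
P=[[0,y+s,.139] for y in(.1,0,-.1) for s in(.02,-.02)]
r=least_squares(lambda p:(proj(g,T(*p,P))-u).ravel(),[.7,.07,0]);print(r.x,np.degrees(r.x[2]),r.fun.round(1))
np.save("s.npy",r.x)
save(g,"fit2.png",(260,130,480,230),3.6,[(T(*r.x,stand_lines()),(0,0,255))])
x,y,w=r.x
s=get_image("side")
A=[(.4306,.1112,np.radians(22.3)),(.4468,-.101,np.radians(-15.4)),(.445,-.3039,np.radians(16.7))]
save(s,"side1.png",(160,130,420,325),3,[(T(*r.x,stand_lines()),(0,0,255))]+[(T(*a,arm_lines()),(0,255,0)) for a in A])
b=ray(g,(260+591/3.6,130+288/3.6),.097);print("ball in stand",T(0,0,-w,b-[x,y,0]))
E
```

```text
[ 0.69707456  0.06922371 -0.03728695] -2.136384826702487 [-0.4 -0.1 -0.7  0.1 -0.3  0.  -0.6 -0.   1.  -0.1  0.9  0.1]
ball in stand [[-0.06788259 -0.22824581  0.097     ]]
```

View pics/side1.png

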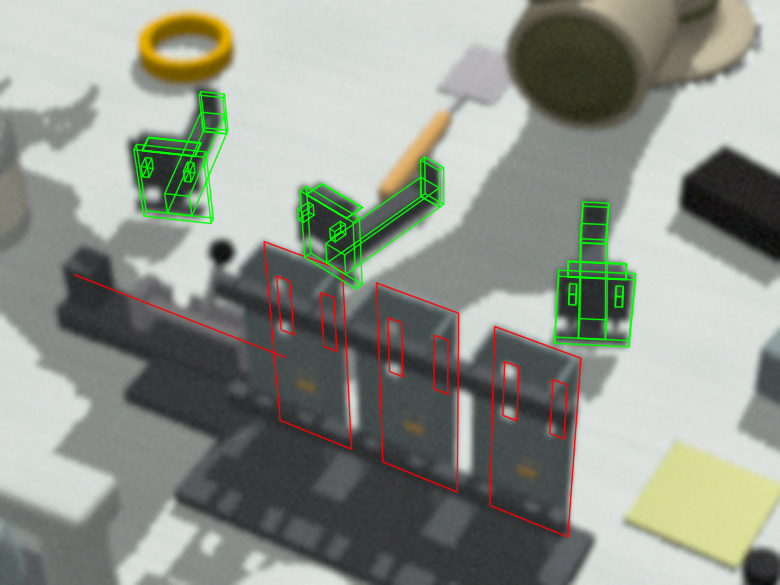

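The overlay matches: the model slots line up with the light gaps in the side view, and all three arm wireframes sit on the arms to within a few pixels. I'll move the wrist camera over the right arm.

```bash
python3 -m handwheel '9 6 0 0 0 56 1;9 6 0 0 0 56 1;9 6 0 0 0 56 1;9 6 0 0 0 56 1;9 6 0 0 0 56 1;9 6 0 0 0 56 1;9 6 0 0 0 56 1;9 6 0 0 0 56 1'
python3 -m handwheel '9 8 0 0 0 56 1;9 8 0 0 0 56 1;9 8 0 0 0 56 1;9 8 0 0 0 56 1;9 8 0 0 0 56 1;9 8 0 0 0 56 1;9 8 0 0 0 56 1;9 8 0 0 0 56 1'
python3 -m handwheel '10 8 -3 0 0 56 1;10 8 -3 0 0 56 1;10 8 -3 0 0 56 1;10 8 -3 0 0 56 1;10 8 -3 0 0 56 1;10 8 -3 0 0 56 1;10 8 -3 0 0 56 1;10 8 -3 0 0 56 1'
python3 -m handwheel '0 0 0 0 0 11 1;0 0 0 0 0 11 1;0 0 0 0 0 11 1;0 0 0 0 0 11 1'
python3 - <<'E'
from h import *
g=get_image("wrist");A=(.445,-.3039,np.radians(16.7))
save(g,"w1.png",(0,0,640,480),1,[(T(*A,arm_lines()),(0,255,0))])
E
```

```text
time_s: 0.97
position: [0.2557, -0.4644, 0.2313]
tool_rot: [[0.277, 0.961, -0.0], [0.961, -0.277, 0.0], [0.0, -0.0, -1.0]]
ft_force: [0.7, -0.7, -0.3]
grip_width: 0.0856
gripper_force: 0.0
time_s: 1.63
position: [0.3457, -0.3843, 0.2313]
tool_rot: [[-0.641, 0.767, -0.0], [0.767, 0.641, 0.0], [0.0, 0.0, -1.0]]
ft_force: [0.2, -1.3, -0.0]
grip_width: 0.0855
gripper_force: 0.0
time_s: 2.3
position: [0.4457, -0.3043, 0.2012]
tool_rot: [[-0.995, -0.103, -0.0], [-0.103, 0.995, 0.0], [0.0, 0.0, -1.0]]
ft_force: [-0.1, -0.3, -0.1]
grip_width: 0.0851
gripper_force: 0.0
time_s: 2.63
position: [0.4456, -0.3044, 0.2013]
tool_rot: [[-0.959, -0.282, -0.0], [-0.282, 0.959, 0.0], [0.0, 0.0, -1.0]]
ft_force: [-0.1, 0.1, -0.4]
grip_width: 0.0855
gripper_force: 0.0
```

View pics/w1.png

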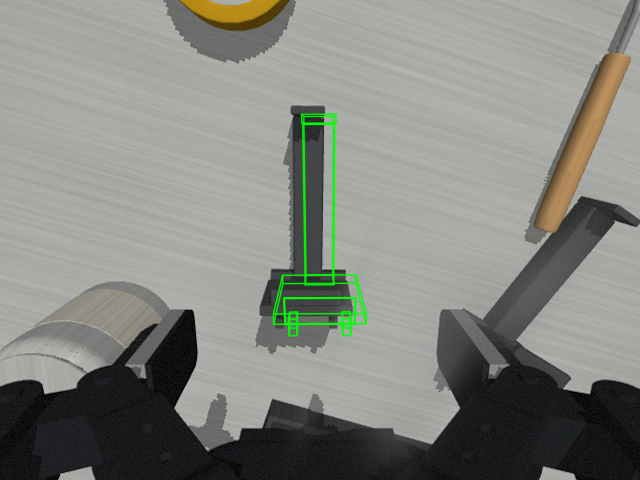

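The wrist view shows the right arm upright in the image, with its end stop at (307,107) and the ledge front edge at (309,271). The fingers are at the bottom, and my estimate is off by about 9 mm sideways. I'll solve from these points.

```bash
cat >> h.py <<'E'
def armfit(g,stop,ledge):
    "pixel mid of end stop's outer top edge, mid of ledge's front edge -> x,y,yaw; tool move"
    from scipy.optimize import least_squares
    r=least_squares(lambda p:(proj(g,T(*p,[[-.079,0,.045],[.045,0,.08]]))-[stop,ledge]).ravel(),[.45,0,0])
    s=status.observe();R=np.array(s["tool_rot"]);t=np.degrees(np.arctan2(-R[1,0],-R[0,0]))
    print("arm",r.x.round(4),"yaw",np.degrees(r.x[2]).round(1),"res",r.fun.round(1),"| tcp",np.round(s["position"],4),"toolyaw",t.round(1),"move cm",((r.x[:2]-s["position"][:2])*100).round(2))
    return r.x
E
python3 - <<'E'
from h import *
g=get_image("wrist");armfit(g,(307.5,106.5),(309,270.5))
E
```

```text
arm [ 0.4359 -0.3142  0.295 ] yaw 16.9 res [ -0.1 -10.2   0.1  11.6] | tcp [ 0.4456 -0.3045  0.2013] toolyaw 16.4 move cm [-0.96 -0.97]
```

```bash
sed -i 's/\[.045,0,.08\]\]))-\[stop,ledge\]/[.057,0,0]]))-[stop,ledge]/' h.py; python3 - <<'E'
from h import *
g=get_image("wrist");a=armfit(g,(307.5,106.5),(309,269.5))
save(g,"w2.png",(220,90,400,350),2.3,[(T(*a,arm_lines()),(0,255,0))])
E
```

```text
arm [ 0.4427 -0.3133  0.2821] yaw 16.2 res [ 0. -0. -0.  0.] | tcp [ 0.4455 -0.3045  0.2013] toolyaw 16.4 move cm [-0.29 -0.88]
```

View pics/w2.png

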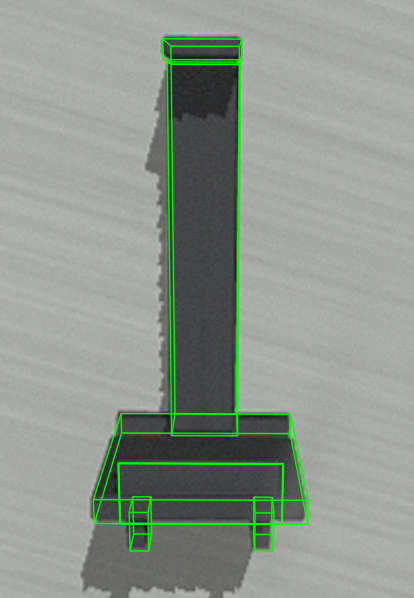

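The wireframe now sits exactly on the arm. I'll go down and grip, 3 mm toward the end stop.

```bash
python3 -m handwheel '-.6 -1 -14 0 0 0 1;-.6 -1 -14 0 0 0 1;-.6 -1 -14 0 0 0 1;-.6 -1 -14 0 0 0 1;-.6 -1 -17 0 0 0 1;-.6 -1 -19 0 0 0 1;-.6 -1 -19.6 0 0 0 1;-.6 -1 -19.6 0 0 0 1' | grep -E 'pos|ft'
python3 -m handwheel '0 0 0 0 0 0 0;0 0 0 0 0 0 0;0 0 0 0 0 0 0;0 0 0 0 0 0 0;0 0 0 0 0 0 0;0 0 0 0 0 0 0;0 0 0 0 0 0 0;0 0 0 0 0 0 0' 70
python3 -m handwheel '0 0 1 0 0 0 0;0 0 4 0 0 0 0;0 0 8 0 0 0 0;0 0 12 0 0 0 0;0 0 12 0 0 0 0;0 0 12 0 0 0 0'
python3 - <<'E'
from h import *
for y in(-.1,0,.1):
  print(T(*np.load("s.npy"),[[0,y,.05],[-.068,y,.05]]).round(4).tolist())
E
```

```text
position: [0.4392, -0.314, 0.0042]
ft_force: [0.1, 0.3, 1.0]
time_s: 4.12
position: [0.4398, -0.3148, 0.0062]
tool_rot: [[-0.959, -0.284, 0.001], [-0.284, 0.959, -0.001], [-0.001, -0.001, -1.0]]
ft_force: [-0.7, 0.7, 6.3]
grip_width: 0.0222
gripper_force: 69.7
time_s: 4.62
position: [0.44, -0.3149, 0.1275]
tool_rot: [[-0.959, -0.284, 0.003], [-0.285, 0.959, -0.003], [-0.002, -0.004, -1.0]]
ft_force: [0.6, 0.2, -2.8]
grip_width: 0.0225
gripper_force: 69.4
[[0.6933, -0.0307, 0.05], [0.6254, -0.0282, 0.05]]
[[0.6971, 0.0692, 0.05], [0.6291, 0.0718, 0.05]]
[[0.7008, 0.1692, 0.05], [0.6328, 0.1717, 0.05]]
```

Arm gripped. I'll carry it to in front of upright 1, stay back, and look.

```bash
python3 -m handwheel '2 4 1 0 0 -3 0;4 8 1 0 0 -7 0;6 12 1 0 0 -10 0;7 16 1 0 0 -13 0;8 20 1 0 0 -16 0;9 24 1 0 0 -18.6 0;10 27 1 0 0 -18.6 0;10.5 28.9 1 0 0 -18.6 0'
python3 -m handwheel '0 0 -1 0 0 0 0;0 0 -2 0 0 0 0;0 0 -4.2 0 0 0 0;0 0 -4.2 0 0 0 0;0 0 -4.2 0 0 0 0'
python3 - <<'E'
from h import *
g=get_image("wrist");s=status.observe();p=s["position"];R=s["tool_rot"];t=np.arctan2(-R[1,0],-R[0,0])
c=T(p[0],p[1],t,[[.0032,0,0]])[0]
save(g,"w3.png",(0,0,640,480),1.2,[(T(*np.load("s.npy"),stand_lines()),(0,0,255)),(T(c[0],c[1],t,arm_lines(),p[2]-.006),(0,255,0))])
E
```

```text
time_s: 5.28
position: [0.5441, -0.0211, 0.1337]
tool_rot: [[-0.999, 0.034, -0.003], [0.034, 0.999, 0.002], [0.003, 0.002, -1.0]]
ft_force: [-0.0, -0.6, -3.0]
grip_width: 0.0224
gripper_force: 69.5
time_s: 5.7
position: [0.5434, -0.0262, 0.0917]
tool_rot: [[-0.999, 0.038, -0.005], [0.038, 0.999, 0.001], [0.005, 0.001, -1.0]]
ft_force: [0.6, 0.4, -1.7]
grip_width: 0.0222
gripper_force: 69.4
```

View pics/w3.png

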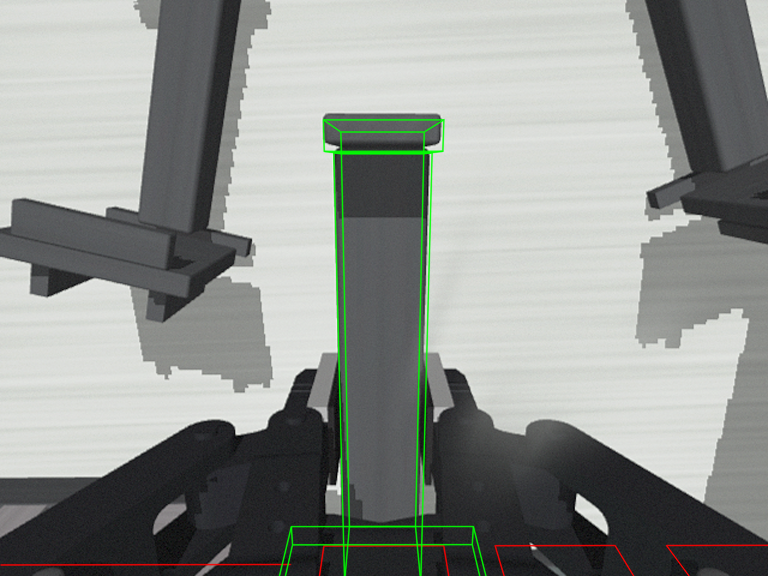

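The wrist view shows the held arm square in the hand: the end stop is at (383,130), matching the model to about 2 mm. The camera can't see the stand from here. I'll check the uprights' y using the orange marks in the top view.

```bash
python3 - <<'E'
from h import *
from scipy.optimize import least_squares
g=get_image("top");im=cv2.imread("pics/top0.png")
h=cv2.cvtColor(im,cv2.COLOR_BGR2HSV)
m=((h[...,0]>8)&(h[...,0]<28)&(h[...,1]>120)).astype(np.uint8);m[:170]=0;m[195:]=0;m[:,:280]=0;m[:,400:]=0
w=m*np.maximum(0,h[...,1].astype(float)-80)
n,l,st,c=cv2.connectedComponentsWithStats(m)
C=np.array(sorted([(np.average(np.where(l==i)[1],weights=w[l==i]),np.average(np.where(l==i)[0],weights=w[l==i])) for i in range(1,n) if st[i,4]>3]));print(C.round(2))
r=least_squares(lambda p:(proj(g,T(*p[:3],[[0,.1,p[3]],[0,0,p[3]],[0,-.1,p[3]]]))-C).ravel(),[.7,.07,-.03,.06])
print(r.x,np.degrees(r.x[2]),r.fun.round(2))
im=g["color"][:,:,::-1]
save(g,"t3.png",(260,140,480,290),3.6,[(T(*np.load("s.npy"),stand_lines()),(0,0,255))])
E
```

```text
[[292.43 183.23]
 [332.21 184.18]
 [371.59 185.11]]
[ 0.69274754  0.06978886 -0.03078143  0.06541012] -1.7636460814149835 [ 0.07  0.01 -0.14 -0.01  0.07  0.  ]
```

View pics/t3.png

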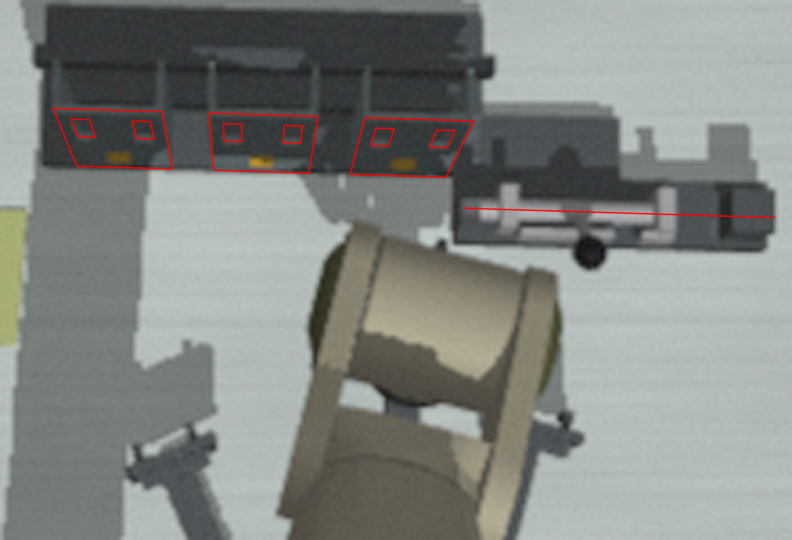

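The top view shows the stand model well on the uprights, with orange marks at (118,157), (260,161) and (403,165) in the crop. The claw side is hidden by the wrist. The subpixel marks give upright y values good to about 1 mm. I'll approach slowly and watch the force.

```bash
python3 -m handwheel '2.5 0 .2 0 0 .3 0;4.5 0 .2 0 0 .3 0;6 -.1 .2 0 0 .3 0;6.5 -.15 .2 0 0 .3 0;6.5 -.15 .2 0 0 .3 0' | grep -E 'pos|ft'
python3 -m handwheel '.2 0 0 0 0 0 0;.4 0 0 0 0 0 0;.6 0 0 0 0 0 0;.8 0 0 0 0 0 0;.8 0 0 0 0 0 0' | grep -E 'pos|ft'
python3 -m handwheel '.2 0 0 0 0 0 0;.4 0 0 0 0 0 0;.6 0 0 0 0 0 0;.8 0 0 0 0 0 0;.8 0 0 0 0 0 0' | grep -E 'pos|ft'
```

```text
position: [0.6103, -0.0275, 0.0957]
ft_force: [-0.2, 0.6, -2.9]
position: [0.6177, -0.027, 0.0955]
ft_force: [-0.1, 0.7, -2.7]
position: [0.626, -0.027, 0.0953]
ft_force: [-0.4, 0.7, -2.8]
```

```bash
python3 -m handwheel '.2 0 0 0 0 0 0;.4 0 0 0 0 0 0;.4 0 0 0 0 0 0' | grep -E 'pos|ft'
python3 -m handwheel '.2 0 0 0 0 0 0;.4 0 0 0 0 0 0;.4 0 0 0 0 0 0' | grep -E 'pos|ft'
```

```text
position: [0.6269, -0.027, 0.0948]
ft_force: [-12.7, -1.6, 3.1]
position: [0.6271, -0.027, 0.0946]
ft_force: [-32.0, -2.9, 11.7]
```

```bash
python3 -m handwheel '-.55 0 0 0 0 0 0;-.55 0 -.3 0 0 0 0;-.55 0 -.8 0 0 0 0;-.55 0 -1.3 0 0 0 0;-.55 0 -1.7 0 0 0 0;-.55 0 -1.7 0 0 0 0' | grep -E 'pos|ft'
python3 -m handwheel '0 0 -.3 0 0 0 0;0 0 -.6 0 0 0 0;0 0 -.6 0 0 0 0' | grep -E 'pos|ft'
```

```text
position: [0.6271, -0.0267, 0.0771]
ft_force: [-4.6, -0.2, -4.7]
position: [0.6271, -0.0267, 0.0722]
ft_force: [-7.6, 0.7, 2.2]
```

Claws hooked and resting on the catch. I'll release, rise, tilt 10° back and press on the ledge with shut fingers.

```bash
python3 -m handwheel '0 0 0 0 0 0 .6;0 0 0 0 0 0 .6;0 0 0 0 0 0 .6;0 0 0 0 0 0 .6;0 0 3 0 0 0 .6;0 0 6 0 0 0 .6;0 0 9.8 0 0 0 .6;0 0 9.8 0 0 0 .6' | grep -E 'pos|ft|wid'
python3 -m handwheel '1 0 0 0 -5 0 0;2.5 -.1 0 0 -10 0 0;4 -.15 0 0 -10 0 0;5.4 -.15 0 0 -10 0 0;5.4 -.15 0 0 -10 0 0;5.4 -.15 0 0 -10 0 0;5.4 -.15 0 0 -10 0 0;5.4 -.15 -.8 0 -10 0 0' | grep -E 'pos|ft|wid'
python3 - <<'E'
from h import *
g=get_image("side");save(g,"s4.png",(160,110,420,305),3)
E
```

```text
position: [0.6309, -0.0275, 0.1781]
ft_force: [-0.3, 0.4, 1.5]
grip_width: 0.0509
position: [0.6825, -0.0286, 0.1638]
ft_force: [0.2, -0.8, 1.0]
grip_width: -0.0
```

View pics/s4.png

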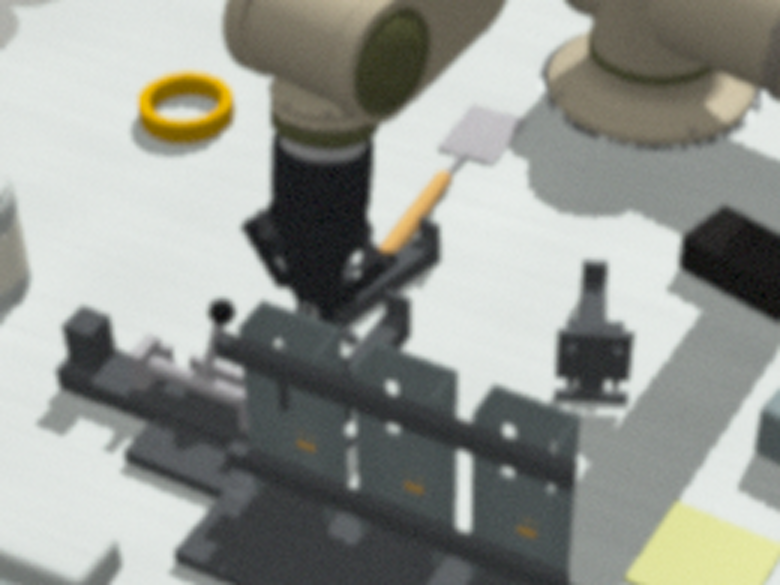

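The side view shows the arm hanging on upright 1, with a claw tip visible behind at (283,393) and the end stop at (400,310). The closed fingers are over the ledge. Now I'll press.

```bash
python3 -m handwheel '0 0 -1 0 0 0 0;0 0 -1.5 0 0 0 0;0 0 -1.8 0 0 0 0;0 0 -1.8 0 0 0 0' | grep -E 'pos|ft'
python3 -m handwheel '0 0 -.2 0 0 0 0;0 0 -.4 0 0 0 0;0 0 -.6 0 0 0 0;0 0 -.6 0 0 0 0' | grep -E 'pos|ft'
python3 -m handwheel '0 0 -.2 0 0 0 0;0 0 -.4 0 0 0 0;0 0 -.6 0 0 0 0;0 0 -.6 0 0 0 0' | grep -E 'pos|ft'
```

```text
position: [0.6818, -0.0284, 0.1435]
ft_force: [-0.8, 0.6, 0.1]
position: [0.6818, -0.0284, 0.1377]
ft_force: [-0.5, 0.4, 0.3]
position: [0.6819, -0.0284, 0.1317]
ft_force: [-1.0, -0.4, 1.4]
```

```bash
python3 -m handwheel '0 0 -.2 0 0 0 0;0 0 -.3 0 0 0 0;0 0 -.3 0 0 0 0' | grep -E 'pos|ft'
python3 - <<'E'
from h import *
g=get_image("wrist");s=get_image("side");st=np.load("s.npy")
save(g,"w5.png",(100,60,540,390),1.8)
L=T(st[0],st[1],st[2],arm_lines()+[-.065,-.1,0],.05)
L2=T(st[0],st[1],st[2],arm_lines()+[-.065,-.1,0],.066)
save(s,"s5.png",(220,160,330,300),3.5,[(L,(0,255,0)),(L2,(0,0,255))])
a=cv2.imread("pics/w5.png");a=cv2.resize(a,(400,300));b=cv2.imread("pics/s5.png");print(b.shape)
c=np.zeros((490,790,3),np.uint8);c[:300,:400]=a;c[:490,400:785]=b[:490,:385];cv2.imwrite("pics/c5.png",c)
E
```

```text
position: [0.6823, -0.0285, 0.1303]
ft_force: [-1.9, 0.4, 5.4]
(490, 385, 3)
```

View pics/c5.png

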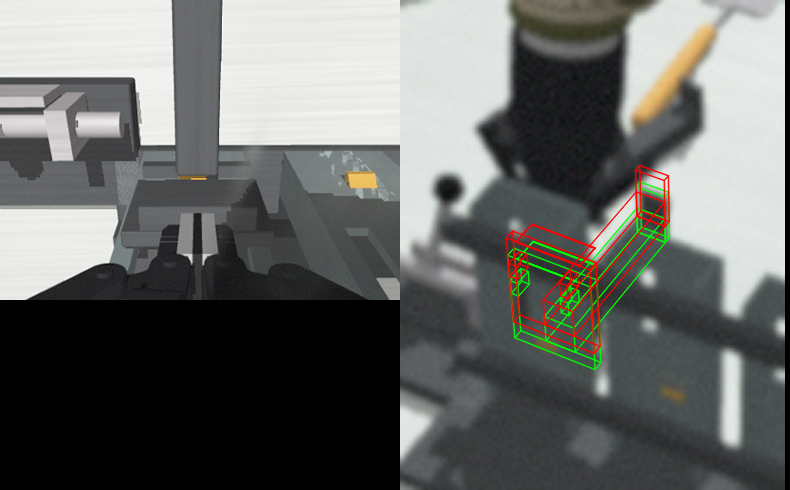

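```bash
python3 -m handwheel '0 0 -.2 0 0 0 0;0 0 -.3 0 0 0 0;0 0 -.3 0 0 0 0' | grep -E 'pos|ft'
python3 -m handwheel '0 0 -.2 0 0 0 0;0 0 -.3 0 0 0 0;0 0 -.3 0 0 0 0' | grep -E 'pos|ft'
```

```text
position: [0.6824, -0.0285, 0.1298]
ft_force: [-8.6, 0.3, 19.7]
position: [0.6826, -0.0286, 0.1295]
ft_force: [-16.9, 0.7, 35.7]
```

Rigid at z≈0.130, which is exactly the locked ledge height. I'll confirm by touching the tube top, which should be at 0.074 if locked.

```bash
python3 -m handwheel '0 0 2 0 0 0 0;-1.5 0 5 0 5 0 0;-5.5 .15 5 0 10 0 0;-5.5 .15 5 0 10 0 0;-5.5 .15 1 0 10 0 0;-5.5 .15 -2.5 0 10 0 0;-5.5 .15 -3.5 0 10 0 0;-5.5 .15 -3.5 0 10 0 0' | grep -E 'time|pos|ft'
python3 -m handwheel '0 0 -.4 0 0 0 0;0 0 -.8 0 0 0 0;0 0 -.8 0 0 0 0' | grep -E 'pos|ft'
python3 -m handwheel '0 0 -.3 0 0 0 0;0 0 -.7 0 0 0 0;0 0 -.7 0 0 0 0' | grep -E 'pos|ft'
```

```text
time_s: 12.2
position: [0.6259, -0.0267, 0.0853]
ft_force: [0.2, 0.9, 1.2]
position: [0.6276, -0.0271, 0.0812]
ft_force: [0.1, 0.8, -0.5]
position: [0.6269, -0.0269, 0.073]
ft_force: [-0.5, 0.6, -0.5]
```

```bash
python3 -m handwheel '0 0 0 0 0 0 0;0 0 -.2 0 0 0 0;0 0 -.2 0 0 0 0' | grep -E 'pos|ft'
python3 -m handwheel '0 0 -.2 0 0 0 0;0 0 -.2 0 0 0 0' | grep -E 'pos|ft'
python3 - <<'E'
from h import *
g=get_image("wrist");s=status.observe();st=np.load("s.npy")
L=T(st[0]-.002,st[1],st[2],arm_lines()+[-.065,-.1,0],.05)
save(g,"w6.png",(100,0,540,330),1.8,[(L,(0,255,0))])
E
```

```text
position: [0.6272, -0.027, 0.0712]
ft_force: [-0.1, 0.3, 0.4]
position: [0.6272, -0.027, 0.0708]
ft_force: [-4.2, 0.7, 9.0]
```

View pics/w6.png

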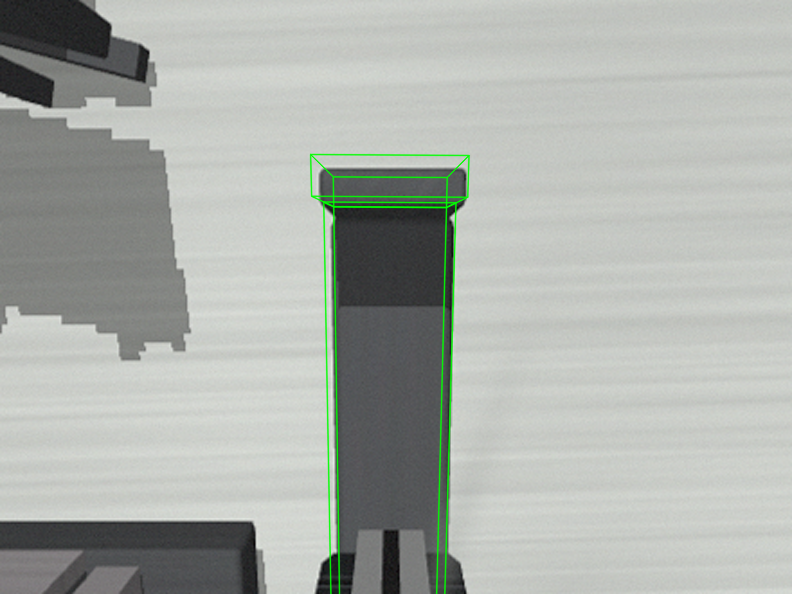

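The tube top is touched at z≈0.071 (locked is 0.074), and the end stop at (393,185) is level with the locked model. Arm 1 is home. I'll go to the middle arm and fit it automatically by silhouette.

```bash
cat >> h.py <<'E'
def sil(g,p,z=0):
    m=np.zeros((480,640),np.uint8)
    for L in np.split(arm_lines()[:36],3):
        q=proj(g,T(*p,L.reshape(-1,3),z)); cv2.fillConvexPoly(m,cv2.convexHull((q*16).astype(np.int32)),1,cv2.LINE_8,4)
    return m
def autofit(p0,z=0,name=None,lim=330):
    from scipy.optimize import minimize
    g=get_image("wrist"); d=(g["color"].max(2)<115).astype(np.uint8); d[lim:]=0
    d=cv2.morphologyEx(d,cv2.MORPH_OPEN,np.ones((3,3)))
    roi=cv2.dilate(sil(g,p0,z),np.ones((91,91)))
    d=d*roi
    n,l,stt,_=cv2.connectedComponentsWithStats(d)
    s0=sil(g,p0,z); ov=[(s0*(l==i)).sum() for i in range(1,n)]; d=(l==1+int(np.argmax(ov))).astype(np.uint8)
    db=cv2.GaussianBlur(d.astype(np.float32),(0,0),1)
    def cost(q):
        s=sil(g,q,z); s[lim:]=0; sb=cv2.GaussianBlur(s.astype(np.float32),(0,0),1); return np.abs(sb-db).sum()/d.sum()
    best=None
    for dy in(-.02,0,.02):
      for dx in(-.02,0,.02):
        for da in(-.12,0,.12):
          q=np.array(p0)+[dx,dy,da]; c=cost(q)
          if best is None or c<best[0]: best=(c,q)
    for _ in range(3):
        r=minimize(cost,best[1],method="Nelder-Mead",options=dict(initial_simplex=best[1]+np.array([[0,0,0],[.004,0,0],[0,.004,0],[0,0,.03]]),xatol=1e-5,fatol=1e-5)); best=(r.fun,r.x)
    s=status.observe();R=np.array(s["tool_rot"]);t=np.degrees(np.arctan2(-R[1,0],-R[0,0]));x=best[1];o=T(*x,[[-.003,0,0]])[0]
    print("cost",best[0].round(3),"arm",x.round(4),"yaw",np.degrees(x[2]).round(1),"tcp",np.round(s["position"],4),"toolyaw",t.round(1),"move cm",((o[:2]-s["position"][:2])*100).round(2))
    if name: save(g,name,(0,0,640,480),1.2,[(T(*x,arm_lines(),z),(0,255,0))])
    return x
E
python3 -m handwheel '0 0 4 0 0 0 0;0 0 8 0 0 0 0;0 0 11 0 0 0 1;-4 -1 13 0 0 -4 1;-8 -3 13 0 0 -8 1;-12 -5 13 0 0 -13.5 1;-16 -6.5 13 0 0 -13.5 1;-18 -7.4 13 0 0 -13.5 1' | grep -E pos
python3 -m handwheel '0 0 0 0 0 0 1;0 0 0 0 0 0 1;0 0 0 0 0 0 1' | grep -E 'pos|width'
python3 -c "
from h import *
autofit((.4468,-.101,np.radians(-15.4)),name='w7.png')"
```

```text
position: [0.4445, -0.1012, 0.1994]
position: [0.4477, -0.1011, 0.1996]
grip_width: 0.0853
cost 0.11 arm [ 0.449  -0.1038 -0.2783] yaw -15.9 tcp [ 0.4479 -0.1009  0.1994] toolyaw -15.3 move cm [-0.19 -0.21]
```

```bash
python3 -m handwheel '-.2 -.2 -4 0 0 -.6 1;-.2 -.2 -8 0 0 -.6 1;-.2 -.2 -12 0 0 -.6 1;-.2 -.2 -15 0 0 -.6 1;-.2 -.2 -17.5 0 0 -.6 1;-.2 -.2 -19 0 0 -.6 1;-.2 -.2 -19.4 0 0 -.6 1;-.2 -.2 -19.4 0 0 -.6 1' | grep -E 'pos|ft'
python3 -m handwheel '0 0 0 0 0 0 0;0 0 0 0 0 0 0;0 0 0 0 0 0 0;0 0 0 0 0 0 0;0 0 0 0 0 0 0;0 0 0 0 0 0 0;0 0 0 0 0 0 0;0 0 0 0 0 0 0' 70
python3 -m handwheel '0 0 1 0 0 0 0;0 0 4 0 0 0 0;0 0 8 0 0 0 0;0 0 12.8 0 0 0 0;0 0 12.8 0 0 0 0;0 0 12.8 0 0 0 0'
```

```text
position: [0.4454, -0.1025, 0.0043]
ft_force: [-0.4, 0.1, 0.5]
time_s: 15.47
position: [0.4454, -0.1032, 0.0061]
tool_rot: [[-0.962, 0.273, 0.001], [0.273, 0.962, -0.001], [-0.001, -0.0, -1.0]]
ft_force: [-1.1, 0.6, 7.5]
grip_width: 0.022
gripper_force: 69.6
time_s: 15.97
position: [0.4459, -0.1034, 0.1355]
tool_rot: [[-0.962, 0.274, 0.005], [0.274, 0.962, -0.003], [-0.005, -0.001, -1.0]]
ft_force: [-0.1, 0.7, -2.1]
grip_width: 0.0222
gripper_force: 69.5
```

```bash
python3 -m handwheel '2 3 0 0 0 3 0;4 6 0 0 0 6 0;6 9 0 0 0 9 0;8 12 0 0 0 12 0;10 15 0 0 0 14 0;11.9 17.7 0 0 0 14 0;11.9 17.7 0 0 0 14 0;11.9 17.7 0 0 0 14 0' | grep -E 'pos|ft'
python3 -m handwheel '0 0 -1.5 0 0 0 0;0 0 -3 0 0 0 0;0 0 -4 0 0 0 0;0 0 -4 0 0 0 0;0 0 -4 0 0 0 0'
```

```text
position: [0.5634, 0.0753, 0.1306]
ft_force: [0.1, 0.6, -2.2]
time_s: 17.05
position: [0.5635, 0.0734, 0.0926]
tool_rot: [[-0.999, 0.034, -0.002], [0.034, 0.999, 0.0], [0.002, -0.0, -1.0]]
ft_force: [-1.0, -0.8, -2.2]
grip_width: 0.0224
gripper_force: 69.6
```

```bash
python3 -m handwheel '2 -.05 .2 0 0 0 0;4 -.1 .2 0 0 0 0;4.8 -.1 .2 0 0 0 0;5.1 -.1 .2 0 0 0 0;5.4 -.1 .2 0 0 0 0;5.7 -.1 .2 0 0 0 0;5.9 -.1 .2 0 0 0 0;5.9 -.1 .2 0 0 0 0' | grep -E 'pos|ft'
python3 -m handwheel '.2 0 0 0 0 0 0;.4 0 0 0 0 0 0;.6 0 0 0 0 0 0;.6 0 0 0 0 0 0' | grep -E 'pos|ft'
python3 -m handwheel '.2 0 0 0 0 0 0;.4 0 0 0 0 0 0;.4 0 0 0 0 0 0' | grep -E 'pos|ft'
```

```text
position: [0.623, 0.0731, 0.0954]
ft_force: [-0.1, 0.3, -3.0]
position: [0.6294, 0.073, 0.0953]
ft_force: [1.5, -1.1, -2.9]
position: [0.631, 0.0731, 0.095]
ft_force: [-12.2, -0.7, 1.5]
```

```bash
python3 -m handwheel '-.15 0 -.3 0 0 0 0;-.15 0 -.8 0 0 0 0;-.15 0 -1.3 0 0 0 0;-.15 0 -1.7 0 0 0 0;-.15 0 -1.7 0 0 0 0' | grep -E 'pos|ft'
python3 -m handwheel '0 0 -.3 0 0 0 0;0 0 -.5 0 0 0 0;0 0 -.5 0 0 0 0' | grep -E 'pos|ft'
python3 -m handwheel '0 0 -.2 0 0 0 0;0 0 -.2 0 0 0 0' | grep -E 'pos|ft'
```

```text
position: [0.6309, 0.0731, 0.0769]
ft_force: [-4.2, -0.5, -4.8]
position: [0.6309, 0.0732, 0.0734]
ft_force: [-7.3, 0.4, 2.0]
position: [0.6309, 0.0732, 0.0716]
ft_force: [-7.9, 0.3, 0.8]
```

```bash
python3 -m handwheel '0 0 0 0 0 0 .6;0 0 0 0 0 0 .6;0 0 0 0 0 0 .6;0 0 0 0 0 0 .6;0 0 3 0 0 0 .6;0 0 6 0 0 0 .6;0 0 9.5 0 0 0 .6;0 0 9.5 0 0 0 .6' | grep -E 'pos|ft|wid'
python3 -m handwheel '1 0 0 0 -5 0 0;2.5 -.1 0 0 -10 0 0;4 -.15 0 0 -10 0 0;5.2 -.15 0 0 -10 0 0;5.2 -.15 0 0 -10 0 0;5.2 -.15 0 0 -10 0 0;5.2 -.15 0 0 -10 0 0;5.2 -.15 -.8 0 -10 0 0' | grep -E 'pos|ft|wid'
python3 -m handwheel '0 0 -.3 0 0 0 0;0 0 -.6 0 0 0 0;0 0 -.9 0 0 0 0;0 0 -.9 0 0 0 0' | grep -E 'pos|ft'
python3 -m handwheel '0 0 -.3 0 0 0 0;0 0 -.6 0 0 0 0;0 0 -.6 0 0 0 0' | grep -E 'pos|ft'
```

```text
position: [0.6344, 0.0729, 0.1737]
ft_force: [0.9, 0.5, 1.0]
grip_width: 0.0514
position: [0.6838, 0.0716, 0.1597]
ft_force: [0.3, -0.2, 0.4]
grip_width: -0.0003
position: [0.6832, 0.0715, 0.1484]
ft_force: [-0.1, 0.2, -0.4]
position: [0.6835, 0.0716, 0.1431]
ft_force: [0.2, 0.1, 0.9]
```

```bash
for i in 1 2 3; do :; done; python3 -m handwheel '0 0 -.2 0 0 0 0;0 0 -.4 0 0 0 0;0 0 -.4 0 0 0 0' | grep -E 'pos|ft'
python3 -m handwheel '0 0 -.2 0 0 0 0;0 0 -.4 0 0 0 0;0 0 -.4 0 0 0 0' | grep -E 'pos|ft'
python3 -m handwheel '0 0 -.2 0 0 0 0;0 0 -.3 0 0 0 0;0 0 -.3 0 0 0 0' | grep -E 'pos|ft'
```

```text
position: [0.6833, 0.0715, 0.1386]
ft_force: [0.1, -0.6, 0.5]
position: [0.6834, 0.0715, 0.1348]
ft_force: [1.1, 0.4, 0.6]
position: [0.6834, 0.0715, 0.1319]
ft_force: [0.2, 0.4, -0.2]
```

```bash
python3 -m handwheel '0 0 -.2 0 0 0 0;0 0 -.3 0 0 0 0;0 0 -.3 0 0 0 0' | grep -E 'pos|ft'
python3 -m handwheel '0 0 -.2 0 0 0 0;0 0 -.2 0 0 0 0' | grep -E 'pos|ft'
```

```text
position: [0.6838, 0.0715, 0.1302]
ft_force: [-0.8, 0.6, 5.2]
position: [0.6839, 0.0715, 0.1299]
ft_force: [-6.4, -0.8, 13.8]
```

```bash
python3 -m handwheel '0 0 3 0 0 0 0;-1 0 7 0 5 0 0;-4 0 11 0 10 0 0;-5 0 13.5 0 10 0 1;-5 0 13.5 0 10 0 1;-5 0 13.5 0 10 0 1' | grep -E 'pos|ft'
python3 - <<'E'
from h import *
for z in(.042,.05,.058,.066,.074):
    print(z,end=" ");autofit((.6345,.072,-.033),z)
E
```

```text
position: [0.6338, 0.0716, 0.2647]
ft_force: [0.6, 0.4, -0.8]
0.042 cost 0.502 arm [ 0.6363  0.0725 -0.0392] yaw -2.2 tcp [0.6335 0.0716 0.2626] toolyaw -1.9 move cm [-0.02  0.11]
0.05 cost 0.482 arm [ 0.6385  0.0719 -0.0334] yaw -1.9 tcp [0.6334 0.0715 0.2613] toolyaw -1.9 move cm [0.21 0.05]
0.058 cost 0.464 arm [ 0.6374  0.0728 -0.0313] yaw -1.8 tcp [0.6334 0.0715 0.2608] toolyaw -1.9 move cm [0.1  0.14]
0.066 cost 0.449 arm [ 0.6337  0.0726 -0.0397] yaw -2.3 tcp [0.6334 0.0715 0.2606] toolyaw -1.9 move cm [-0.27  0.12]
0.074 cost 0.468 arm [ 0.6322  0.0733 -0.0218] yaw -1.2 tcp [0.6335 0.0715 0.2607] toolyaw -1.9 move cm [-0.43  0.18]
```

```bash
python3 - <<'E'
from h import *
g=get_image("wrist")
save(g,"w8.png",(60,40,560,400),1.6,[(T(.6345,.0725,-.033,arm_lines(),.05),(0,255,0)),(T(.6345,.0725,-.033,arm_lines(),.066),(0,0,255))])
E
```

```text
(no output)
```

View pics/w8.png

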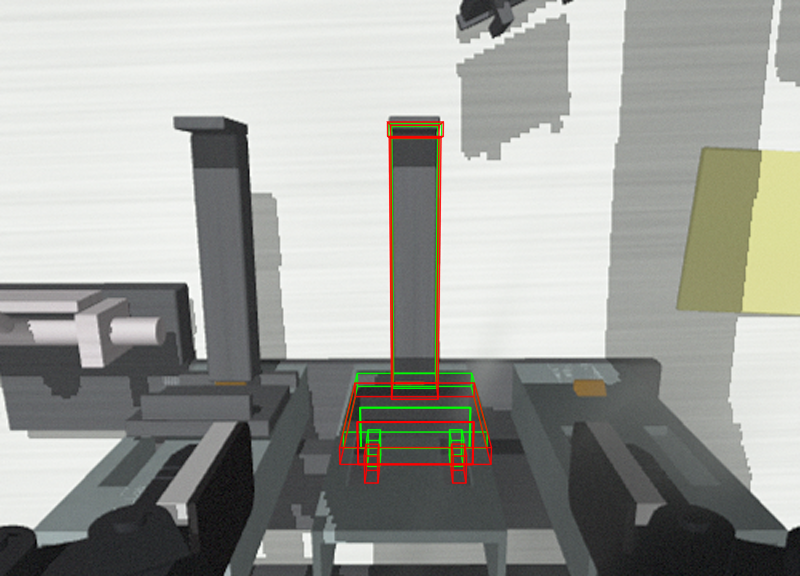

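Tubes 1 and 2 (end stops at (210,122) and (414,122)) hang side by side at the same height, square and on their uprights. With the ledge rigid at 0.130, both are home. The left arm is next.

```bash
python3 -m handwheel '-3 .5 0 0 0 4 1;-6 1 0 0 0 8 1;-9 2 0 0 0 12 1;-12 3 -2 0 0 16 1;-15 3.5 -4 0 0 20 1;-18 4 -6 0 0 24 1;-20.3 4 -6 0 0 24 1;-20.3 4 -6 0 0 24 1' | grep -E pos
python3 -m handwheel '0 0 0 0 0 0 1;0 0 0 0 0 0 1' | grep -E 'pos|width'
python3 -c "
from h import *
autofit((.4306,.1112,np.radians(22.3)),name='w9.png')"
```

```text
position: [0.4264, 0.1121, 0.2012]
position: [0.4316, 0.1114, 0.2026]
grip_width: 0.0851
cost 0.05 arm [0.4308 0.1097 0.3826] yaw 21.9 tcp [0.4318 0.1114 0.2025] toolyaw 22.1 move cm [-0.37 -0.28]
```

Good fit (cost 0.05), so I'll grip.

```bash
python3 -m handwheel '-.4 -.3 -4 0 0 0 1;-.4 -.3 -8 0 0 0 1;-.4 -.3 -12 0 0 0 1;-.4 -.3 -15 0 0 0 1;-.4 -.3 -17.5 0 0 0 1;-.4 -.3 -19 0 0 0 1;-.4 -.3 -19.7 0 0 0 1;-.4 -.3 -19.7 0 0 0 1' | grep -E 'pos|ft'
python3 -m handwheel '0 0 0 0 0 0 0;0 0 0 0 0 0 0;0 0 0 0 0 0 0;0 0 0 0 0 0 0;0 0 0 0 0 0 0;0 0 0 0 0 0 0;0 0 0 0 0 0 0;0 0 0 0 0 0 0' 70
python3 -m handwheel '0 0 1 0 0 0 0;0 0 4 0 0 0 0;0 0 8 0 0 0 0;0 0 12.8 0 0 0 0;0 0 12.8 0 0 0 0;0 0 12.8 0 0 0 0'
```

```text
position: [0.4269, 0.1084, 0.0041]
ft_force: [0.2, -1.1, 0.4]
time_s: 25.23
position: [0.4269, 0.1085, 0.0061]
tool_rot: [[-0.926, -0.377, 0.002], [-0.377, 0.926, -0.0], [-0.001, -0.001, -1.0]]
ft_force: [-1.5, -0.9, 8.6]
grip_width: 0.0222
gripper_force: 69.4
time_s: 25.73
position: [0.4274, 0.1086, 0.1354]
tool_rot: [[-0.926, -0.377, 0.005], [-0.377, 0.926, -0.0], [-0.005, -0.002, -1.0]]
ft_force: [0.2, 0.0, -3.2]
grip_width: 0.0222
gripper_force: 69.7
```

```bash
python3 -m handwheel '2 1 0 0 0 -4 0;5 2 0 0 0 -8 0;8 3 0 0 0 -12 0;11 4.5 0 0 0 -16 0;14 6.6 0 0 0 -20 0;14 6.6 0 0 0 -24 0;14 6.6 0 0 0 -24 0;14 6.6 0 0 0 -24 0' | grep -E 'pos|ft'
python3 -m handwheel '0 0 -1.5 0 0 0 0;0 0 -3 0 0 0 0;0 0 -3.9 0 0 0 0;0 0 -3.9 0 0 0 0;0 0 -3.9 0 0 0 0'
```

```text
position: [0.5653, 0.1743, 0.1309]
ft_force: [-0.3, 0.4, -3.1]
time_s: 26.82
position: [0.5661, 0.1742, 0.0941]
tool_rot: [[-0.999, 0.032, -0.001], [0.032, 0.999, -0.0], [0.001, -0.0, -1.0]]
ft_force: [0.6, -0.5, -3.6]
grip_width: 0.0228
gripper_force: 69.7
```

```bash
python3 -m handwheel '2 -.05 .1 0 0 0 0;4 -.1 .1 0 0 0 0;4.8 -.1 .1 0 0 0 0;5.1 -.15 .1 0 0 0 0;5.4 -.15 .1 0 0 0 0;5.7 -.15 .1 0 0 0 0;6 -.15 .1 0 0 0 0;6 -.15 .1 0 0 0 0' | grep -E 'pos|ft'
python3 -m handwheel '.2 0 0 0 0 0 0;.4 0 0 0 0 0 0;.6 0 0 0 0 0 0;.6 0 0 0 0 0 0' | grep -E 'pos|ft'
python3 -m handwheel '.2 0 0 0 0 0 0;.4 0 0 0 0 0 0;.4 0 0 0 0 0 0' | grep -E 'pos|ft'
```

```text
position: [0.6266, 0.1731, 0.0955]
ft_force: [-0.0, -0.2, -3.6]
position: [0.6315, 0.1731, 0.0951]
ft_force: [-6.2, -0.7, -1.7]
position: [0.6315, 0.1731, 0.0949]
ft_force: [-25.7, -1.9, 7.5]
```

```bash
python3 -m handwheel '-.5 0 -.3 0 0 0 0;-.5 0 -.8 0 0 0 0;-.5 0 -1.3 0 0 0 0;-.5 0 -1.7 0 0 0 0;-.5 0 -1.7 0 0 0 0' | grep -E 'pos|ft'
python3 -m handwheel '0 0 -.3 0 0 0 0;0 0 -.5 0 0 0 0;0 0 -.5 0 0 0 0' | grep -E 'pos|ft'
python3 -m handwheel '0 0 -.2 0 0 0 0;0 0 -.2 0 0 0 0' | grep -E 'pos|ft'
python3 -m handwheel '0 0 -.2 0 0 0 0;0 0 -.2 0 0 0 0' | grep -E 'pos|ft'
```

```text
position: [0.6313, 0.1729, 0.0769]
ft_force: [-1.6, -0.0, -3.7]
position: [0.6314, 0.1731, 0.0734]
ft_force: [-5.0, 0.4, 0.7]
position: [0.6314, 0.1732, 0.0717]
ft_force: [-4.7, -0.3, 1.4]
position: [0.6313, 0.1732, 0.0698]
ft_force: [-6.2, 0.3, 2.1]
```

```bash
python3 -m handwheel '0 0 0 0 0 0 .6;0 0 0 0 0 0 .6;0 0 0 0 0 0 .6;0 0 0 0 0 0 .6;0 0 3 0 0 0 .6;0 0 6 0 0 0 .6;0 0 9.5 0 0 0 .6;0 0 9.5 0 0 0 .6' | grep -E 'pos|ft|wid'
python3 -m handwheel '1 0 0 0 -5 0 0;2.5 -.1 0 0 -10 0 0;4 -.15 0 0 -10 0 0;5.2 -.15 0 0 -10 0 0;5.2 -.15 0 0 -10 0 0;5.2 -.15 0 0 -10 0 0;5.2 -.15 0 0 -10 0 0;5.2 -.15 -.8 0 -10 0 0' | grep -E 'pos|ft|wid'
python3 -m handwheel '0 0 -.3 0 0 0 0;0 0 -.6 0 0 0 0;0 0 -.9 0 0 0 0;0 0 -.9 0 0 0 0' | grep -E 'pos|ft'
python3 -m handwheel '0 0 -.3 0 0 0 0;0 0 -.5 0 0 0 0;0 0 -.5 0 0 0 0' | grep -E 'pos|ft'
```

```text
position: [0.6343, 0.1733, 0.1718]
ft_force: [-0.3, -0.6, 1.2]
grip_width: 0.0512
position: [0.6838, 0.1717, 0.1578]
ft_force: [0.2, 0.1, 1.1]
grip_width: 0.0002
position: [0.6832, 0.1715, 0.1464]
ft_force: [-0.3, -0.0, -0.2]
position: [0.6835, 0.1715, 0.142]
ft_force: [-1.3, -0.0, -0.1]
```

```bash
python3 -m handwheel '0 0 -.3 0 0 0 0;0 0 -.6 0 0 0 0;0 0 -.6 0 0 0 0' | grep -E 'pos|ft'
python3 -m handwheel '0 0 -.2 0 0 0 0;0 0 -.4 0 0 0 0;0 0 -.4 0 0 0 0' | grep -E 'pos|ft'
python3 -m handwheel '0 0 -.2 0 0 0 0;0 0 -.3 0 0 0 0;0 0 -.3 0 0 0 0' | grep -E 'pos|ft'
python3 -m handwheel '0 0 -.1 0 0 0 0;0 0 -.2 0 0 0 0;0 0 -.2 0 0 0 0' | grep -E 'pos|ft'
```

```text
position: [0.6833, 0.1715, 0.1353]
ft_force: [-0.3, -0.0, -0.1]
position: [0.6834, 0.1715, 0.1317]
ft_force: [-0.6, -0.7, -0.4]
position: [0.6838, 0.1716, 0.13]
ft_force: [-0.9, -0.4, 3.0]
position: [0.6839, 0.1716, 0.1297]
ft_force: [-4.2, -1.4, 12.4]
```

The ledge is rigid at 0.130 on all three: each catch was passed at about 0.146→0.143 and each arm then dropped home. Next is the bolt, so I'll move over its handle and locate the ball.

```bash
python3 -m handwheel '0 0 4 0 0 0 0;-1 0 8 0 5 0 0;-4 0 11 0 10 0 0;-8 -3 12 0 10 0 1;-10 -7 12 0 10 0 1;-10 -11 12 0 10 0 1;-10 -15 12 0 10 0 1;-10 -19 12 0 10 0 1' | grep -E 'pos|ft'
python3 -m handwheel '0 -4 0 0 0 0 1;0 -8 0 0 0 0 1;0 -11.5 0 0 0 0 1;1 -13.5 0 0 0 0 1;1 -13.5 0 0 0 0 1;1 -13.5 0 0 0 0 1' | grep -E 'pos|ft'
python3 - <<'E'
from h import *
e=np.array([.623,-.154,.097])
for n in("top","side","wrist"):
    g=get_image(n);u=proj(g,e)[0];d=np.linalg.norm(e-g["xyz"]);r=K(g)[0,0]*.012/d
    m=(g["color"].max(2)<45).astype(np.uint8)
    k,l,st,c=cv2.connectedComponentsWithStats(m)
    print(n,u.round(1),"r",r.round(1),[(c[i].round(1).tolist(),st[i,2:].tolist()) for i in range(1,k) if np.linalg.norm(c[i]-u)<8*r and st[i,4]>r*r])
g=get_image("wrist");save(g,"w10.png",(0,0,640,480),1)
E
```

```text
position: [0.5828, -0.0123, 0.2478]
ft_force: [1.4, -0.2, 0.7]
position: [0.5936, -0.1468, 0.2467]
ft_force: [0.7, 0.3, 0.5]
top [423.2 209.1] r 4.8 [([404.6, 206.0], [11, 15, 87]), ([431.9, 214.9], [27, 15, 126])]
side [234.1 214.7] r 4.7 [([233.4, 213.8], [6, 5, 23])]
wrist [307.  264.1] r 15.8 [([304.2, 264.9], [31, 31, 740])]
```

```bash
python3 - <<'E'
from h import *
from scipy.optimize import least_squares
g=get_image("wrist");s=get_image("side");print(ray(g,(304.2,264.9),.097))
r=least_squares(lambda p:np.r_[(proj(g,p)[0]-[304.2,264.9]),(proj(s,p)[0]-[233.5,214.])],[.62,-.15,.097]);print(r.x,r.fun.round(1))
print(status.observe()["position"])
E
```

```text
[ 0.62375966 -0.15583161  0.097     ]
[ 0.62314898 -0.1557357   0.09878918] [ 0.  -0.  -0.1 -0. ]
[ 0.59358547 -0.14485151  0.24756195]
```

```bash
python3 -m handwheel '1 -.5 0 0 0 0 1;3 -1.1 -4 0 0 0 1;3 -1.1 -8 0 0 0 1;3 -1.1 -12 0 0 0 1;3 -1.1 -15 0 0 0 1;3 -1.1 -16.5 0 0 0 1;3 -1.1 -16.5 0 0 0 1;3 -1.1 -16.5 0 0 0 1' | grep -E 'pos|ft'
python3 -m handwheel '0 0 0 0 0 0 0;0 0 0 0 0 0 0;0 0 0 0 0 0 0;0 0 0 0 0 0 0;0 0 0 0 0 0 0;0 0 0 0 0 0 0' 25 | grep -E 'time|pos|ft|wid|gri'
python3 -m handwheel '0 -.6 0 0 0 0 0;0 -1.2 0 0 0 0 0;0 -1.8 0 0 0 0 0;-.1 -2.4 0 0 0 0 0;-.1 -3 0 0 0 0 0;-.1 -3 0 0 0 0 0' | grep -E 'pos|ft|wid'
```

```text
position: [0.6238, -0.1565, 0.0825]
ft_force: [0.7, -0.0, 0.4]
time_s: 34.62
position: [0.6237, -0.157, 0.0829]
ft_force: [-1.3, -0.2, 4.2]
grip_width: 0.0221
gripper_force: 24.3
position: [0.6223, -0.1885, 0.0826]
ft_force: [-3.8, -1.2, 4.8]
grip_width: 0.0221
```

```bash
python3 -m handwheel '0 -.2 0 0 0 0 0;0 -.4 0 0 0 0 0;0 -.4 0 0 0 0 0' | grep -E 'pos|ft|wid'
python3 -m handwheel '0 -.2 0 0 0 0 0;0 -.3 0 0 0 0 0;0 -.3 0 0 0 0 0' | grep -E 'pos|ft|wid'
```

```text
position: [0.6221, -0.1896, 0.0824]
ft_force: [-3.4, 9.3, 7.3]
grip_width: 0.0222
position: [0.6218, -0.1901, 0.0822]
ft_force: [-4.8, 18.6, 8.0]
grip_width: 0.022
```

```bash
python3 -m handwheel '0 .4 0 0 0 0 0;-.45 .4 -.35 0 0 0 0;-.87 .4 -.73 0 0 0 0;-1.25 .4 -1.15 0 0 0 0;-1.6 .4 -1.6 0 0 0 0;-1.9 .4 -2.1 0 0 0 0;-2.16 .4 -2.58 0 0 0 0;-2.16 .4 -2.58 0 0 0 0' | grep -E 'pos|ft|wid'
python3 -m handwheel '-.2 0 -.5 0 0 0 0;-.39 0 -1.06 0 0 0 0;-.5 0 -1.55 0 0 0 0;-.58 0 -2.07 0 0 0 0;-.58 0 -2.2 0 0 0 0;-.58 0 -2.2 0 0 0 0' | grep -E 'pos|ft|wid'
```

```text
position: [0.6004, -0.1889, 0.0552]
ft_force: [0.3, 7.2, -0.6]
grip_width: 0.022
position: [0.5948, -0.1887, 0.0337]
ft_force: [-1.4, 8.2, -0.2]
grip_width: 0.0226
```

```bash
python3 -m handwheel '0 0 -.2 0 0 0 0;0 0 -.4 0 0 0 0;0 0 -.4 0 0 0 0' | grep -E 'pos|ft|wid'
python3 -m handwheel '0 0 .3 0 0 0 .7;0 0 .3 0 0 0 .7;0 0 .3 0 0 0 .7;0 0 .3 0 0 0 1;0 0 4 0 0 0 1;-2 3 8 0 0 0 1;-4 6 12 0 0 0 1;-4 6 16 0 0 0 1' | grep -E 'time|pos|ft|wid'
python3 -m handwheel '0 0 1.2 0 0 0 1;0 0 1.2 0 0 0 1' | grep -E 'pos'
python3 - <<'E'
from h import *
g=get_image("wrist");m=(g["color"].max(2)<45).astype(np.uint8)
k,l,st,c=cv2.connectedComponentsWithStats(m)
for n,y in(("end",-.26),("unslid",-.255)):
    print(n,proj(g,T(.6985,.0698,-.029,[[-.095,y,.051]]))[0].round(1))
for i in range(1,k):
    if 300<st[i,4]<3000: print(c[i].round(1),st[i,2:],ray(g,c[i],.051).round(4))
w=get_image("top");save(w,"t11.png",(40,130,480,400),1.8)
E
```

```text
position: [0.5952, -0.1889, 0.0317]
ft_force: [-4.9, 9.4, 14.5]
grip_width: 0.0221
time_s: 37.7
position: [0.5556, -0.1318, 0.1721]
ft_force: [1.6, -0.6, -0.4]
grip_width: 0.0851
position: [0.5591, -0.1343, 0.1884]
end [247.8 279.6]
unslid [254.6 279.6]
[245.2 278.9] [ 32  31 780] [ 0.5954 -0.1892  0.051 ]
```

View pics/t11.png

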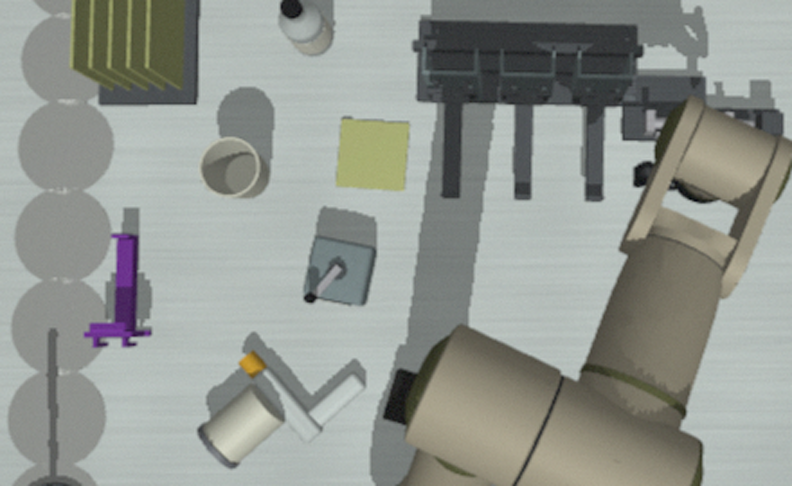

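The top view shows three hung tubes with ends level at (452,195), (523,195) and (594,197), and the ball at (645,175) down at its end position (0.595, -0.189, 0.051). The counter is at (340,272) with its pad at (310,297). I'll go to the lever, on the pad's +y side.

```bash
python3 -m handwheel '-2 4 1 0 0 -2 0;-4 8 1 0 0 -4 0;-6 12 1 0 0 -6 0;-8 16 1 0 0 -9.6 0;-10 20 1 0 0 -9.6 0;-11 24 1 0 0 -9.6 0;-12 28 1 0 0 -9.6 0;-13 32 1 0 0 -9.6 0' | grep pos
python3 -m handwheel '0 4 0 0 0 0 0;-1 8 0 0 0 0 0;-1 12 0 0 0 0 0;-1 16 0 0 0 0 0;-1 20 0 0 0 0 0;-1 21.9 0 0 0 0 0;-1 21.9 0 0 0 0 0;-1 21.9 0 0 0 0 0'
```

```text
position: [0.4303, 0.1729, 0.1929]
time_s: 39.3
position: [0.4213, 0.3908, 0.1921]
tool_rot: [[-0.98, 0.198, -0.003], [0.198, 0.98, -0.002], [0.003, -0.003, -1.0]]
ft_force: [0.2, -0.3, -0.2]
grip_width: 0.0003
gripper_force: 0.0
```

```bash
python3 -m handwheel '0 1 0 0 0 0 0;.1 2 0 0 0 0 0;.1 2 0 0 0 0 0;.1 2 0 0 0 0 0' | grep pos
python3 - <<'E'
from h import *
g=get_image("wrist");m=(g["color"].max(2)<50).astype(np.uint8)
print(proj(g,[.4149,.3641,.099])[0].round(1),g["color"][:,:,0].shape)
k,l,st,c=cv2.connectedComponentsWithStats(m)
for i in range(1,k):
    if st[i,4]>80: print(c[i].round(1),st[i],ray(g,c[i],.095).round(4))
E
```

```text
position: [0.4229, 0.4106, 0.1943]
[240.4 248.5] (480, 640)
[44.6 70.1] [   0   11   94  115 9731] [0.2948 0.2828 0.095 ]
[239.5 242.1] [190 225  71  36 693] [0.4118 0.3636 0.095 ]
[307.2 426.4] [    0   295   640   185 55529] [0.5527 0.3766 0.095 ]
```

```bash
python3 -m handwheel '-.1 0 -4 0 0 0 0;-.1 0 -8 0 0 0 0;-.1 0 -11 0 0 0 0;-.1 0 -11.7 0 0 0 0;-.1 0 -11.7 0 0 0 0' | grep -E 'pos|ft'
python3 -m handwheel '-.2 -1 0 0 0 0 0;-.4 -2 0 0 0 0 0;-.6 -3 0 0 0 0 0;-.8 -4 0 0 0 0 0;-1 -5 0 0 0 0 0;-1 -5 0 0 0 0 0' | grep -E 'pos|ft'
python3 -m handwheel '-.1 -.5 0 0 0 0 0;-.2 -1 0 0 0 0 0;-.3 -1.5 0 0 0 0 0;-.3 -1.5 0 0 0 0 0' | grep -E 'pos|ft'
```

```text
position: [0.4212, 0.4099, 0.0762]
ft_force: [-0.2, 0.3, 0.3]
position: [0.4115, 0.3591, 0.0783]
ft_force: [-0.4, 2.9, 0.4]
position: [0.4091, 0.3451, 0.0777]
ft_force: [2.0, 3.0, 1.4]
```

```bash
python3 -m handwheel '0 -.3 0 0 0 0 0;-.1 -.6 0 0 0 0 0;-.1 -.6 0 0 0 0 0' | grep -E 'pos|ft'
python3 -m handwheel '0 -.2 0 0 0 0 0;-.1 -.4 0 0 0 0 0;-.1 -.4 0 0 0 0 0' | grep -E 'pos|ft'
```

```text
position: [0.4085, 0.3401, 0.0777]
ft_force: [3.6, 6.5, -0.8]
position: [0.4086, 0.3392, 0.078]
ft_force: [7.9, 23.0, -7.1]
```

Hard stop reached. I'll retreat and verify.

```bash
python3 -m handwheel '0 0 0 0 0 0 0;.3 1.5 0 0 0 0 0;.6 3 0 0 0 0 0;1 5 0 0 0 0 0;1.4 7.5 0 0 0 0 0;1.4 8 4 0 0 0 0;1.4 8 8 0 0 0 0;1.4 8 11.7 0 0 0 0' | grep -E 'time|pos|ft'
python3 -m handwheel '0 0 0 0 0 0 0;0 0 0 0 0 0 0;0 0 0 0 0 0 0;0 0 0 0 0 0 0' | grep -E 'pos|ft'
python3 - <<'E'
from h import *
g=get_image("wrist");m=(g["color"].max(2)<50).astype(np.uint8)
k,l,st,c=cv2.connectedComponentsWithStats(m)
for i in range(1,k):
    if st[i,4]>80: print(c[i].round(1),st[i],ray(g,c[i],.095).round(4))
g=get_image("top");a=g["color"].astype(int);b=cv2.imread("pics/top0.png")[:,:,::-1].astype(int)
d=np.abs(a-b).max(2);print("counter diff",(d[255:305,200:255]>40).sum(),"cup",(d[200:245,150:190]>40).sum(),"tin",(d[195:240,512:565]>40).sum())
# arm silhouette ends in top view: rows of end stops
for y in(-.1,0,.1):
    for z in(.05,.066): print(y,z,proj(g,T(.6985,.0698,-.029,[[-.144,y,z+.045]]))[0].round(1),end=" ")
    c=int(round(proj(g,T(.6985,.0698,-.029,[[-.12,y,.08]]))[0][0])); print([i for i in range(215,255) if a[i,c].max()<110][-1:] )
E
```

```text
time_s: 42.1
position: [0.4198, 0.4155, 0.1953]
ft_force: [0.6, 0.6, 0.2]
position: [0.4199, 0.415, 0.1927]
ft_force: [0.6, -0.0, -0.4]
[42.6 76.6] [   0   18   91  113 9242] [0.2948 0.2852 0.095 ]
[233.3 248. ] [185 231  71  37 745] [0.4111 0.3634 0.095 ]
[307.  426.6] [    0   295   640   185 55386] [0.548 0.381 0.095]
counter diff 1172 cup 96 tin 1043
-0.1 0.05 [371.6 238.3] -0.1 0.066 [372.  237.7] [241]
0 0.05 [330.8 237.4] 0 0.066 [330.9 236.7] [240]
0.1 0.05 [290.2 236.5] 0.1 0.066 [289.8 235.8] [239]
```

```bash
python3 -c "
from rig import env
print(env.close_job())"
```

```text
the job is handed in; nothing more can be done
None
```

I handed the job in at about 42 s: all three arms are hung and pressed to the locked height, the bolt is across with its handle down in the notch, and the counter lever went to its stop and sprang back. The judge's verdict was not shown, and I judged the locking by touch, since the camera views did not settle it.

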